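Dispense one vial into the tray with the rocking gate lever

TASK

Get the next vial from the gravity dispenser: with the fingertips push the small steel tray along the worktop, under the dispenser's spout, until it is squarely up against the dispenser's front foot. Then press the blue pad of the rocking lever fully down so that its other end lifts the gate and one vial rolls into the tray, and let the lever come back up so that the next vial waits behind the closed gate. Push and press only, once: pick nothing up, do not touch the vials, and leave the other things where they are.

Things in the scene. Friction and masses are not known exactly. Their poses are not given: they have to be found in the camera images.
- dispenser: light grey gravity vial dispenser, fixed, 80 wide (x), 225 long (y), 100 high: a 63 mm wide channel in which vials lie crosswise and roll down towards -y. Origin on the worktop below the gate, on the centre line; z up, +y from spout to blue pad. The spout's lip overhangs to y = -44, its underside 25 above the worktop.
- foot (a point): middle of the flat front face of the dispenser's front foot, an upright grey plate 69 wide from 2 to 32 mm above the worktop, facing the dispenser's -y; 20 from the dispenser's origin along -y, 10 above the worktop: the tray's stop.
- rocker (a joint): angle (rad) of the steel lever along both sides of the channel, pivot at dispenser y 81, z 67, axis along x. 0: at rest, gate shut; grows as the pad goes down, stop at 0.26. Gate then 22 mm higher; it lets a vial pass above about 0.24, while prongs rise through the floor behind the first vial and hold the rest. Spring back: 2 N at the pad at first, 4 N at the stop.
- pad (a point): centre of the top of the lever's blue ribbed pad, 80 (x) by 38 (y), at the dispenser's +y end: at rest 157 along +y from the dispenser's origin and 92 above the worktop; moves with the lever, 21 mm down at the stop. Its top slopes 12 degrees, low side towards the gate; free space under it.
- gate_edge (a point): middle of the lower edge of the gate, a steel plate with a red flag across the channel; at rest above the dispenser's origin at height 46, in front of the first vial; moves with the lever.
- tray: loose steel instrument tray with a blue ribbed mat, 110 (x) by 95 (y), 20 high with its rim, walls 3 thick, floor 4 to 7 thick, 0.25 kg. Origin under its centre, z up; its long side on +y faces the dispenser's foot, yaw within 12 degrees of the dispenser's and at most 12 to its side. It slides freely on the worktop and its rim passes under the spout.
- tray_edge (a point): middle of the tray's +y outer wall, 47.5 from its centre along its +y, 10 above the worktop; touches the dispenser's front foot when docked.
- vial_1_mid (a point): centre of the first vial (clear glass, green cap, 25 diameter by 56, 25 g), lying across the channel against the gate, cap towards the dispenser's -x. z runs along the vial.
- vial_2_mid (a point): centre of the second, identical vial, waiting 25 mm up the channel.
- vial_3_mid (a point): centre of the third, identical vial, waiting 50 mm up the channel.
- amber_vial: bystander: small amber vial with red cap, 21 diameter by 48, standing on the robot's side of the dispenser. Origin under its centre.
- syringe: bystander: disposable syringe, 108 long, 26 wide, lying on the robot's side of the dispenser. Origin at the plunger end, z along it.
- spray: bystander: white spray bottle, 45 diameter by 206, standing behind the dispenser. Origin under its centre.
- thermometer_1: bystander: blue pen thermometer, 12 by 12 by 110, lying behind the dispenser. Origin at one end, z along it.

How it is judged:
By the outcome, as a careful person would: the job done as asked, in the order asked, and still so for the second after the job is handed in, with the robot touching nothing.
It also fails if it takes over 48 s, if anything falls off the work surface, if the arm or the gripper's body presses on something with over 40 N, if the wrist force passes 120 N, or if a joint passes its speed limit or range.

ROBOT

A 7-joint arm with a two-finger parallel gripper is mounted at the origin on a cart in front of the work surface, level with it; the furniture and walls round the work are solid. World frame = base frame: x ahead of the robot, y to its left, z up, the work surface at z = 0. Lengths are in mm, angles in rad, forces in N, time in s.
With the tool pointing down it reaches from about 400 to 875 mm from the base axis. Payload 19.3 kg.
Tool frame: the origin (TCP) lies at the very end of the fingers, on their centre line; the grasp point (between the pads) lies 19 mm behind it; z points along the fingers, y is the line along which they close (so a half turn about z gives the same grasp; the last joint's range is limited). The gripper opens to 85 mm and grips with 20 to 120 N. Pads are 22 mm wide; open, the fingers measure 114 mm over their backs; the gripper's body (76 mm by 85 mm) begins 54 mm behind the grasp point. The pads swing forward as they close: fully open they stand 13 mm farther back than shut.
Start: joints at [1.266, 0.521, -0.036, 1.599, 0.021, 1.021, -0.113], TCP at [145.377, -607.849, 231.291] pointing down, gripper open.
Joint ranges: [-2.91, 2.91], [-0.3, 2.13], [-1.5, 1.42], [0.17, 2.43], [-1.26, 4.41], [0.16, 1.93], [-2.52, 2.52]. Speed limits (rad/s): [1.89, 1.89, 2.39, 2.39, 3.01, 3.01, 3.01].

INTERFACE

Orientations are given as a unit quaternion [x, y, z, w].
In Python, from station import telemetry, cams, ticket gives the robot as it stands.
- The arm moves only by the shell command python3 -m inch 'ROWS'. ROWS is JSON, a list of rows, each an object of numbers: "dx", "dy", "dz": the shift along the tool's x, y, z in m; "turn": the turn about the tool's z in rad; "jaw": the opening, from -1 (shut) to 1 (fully open), so that 0 is half open. In form: [{"dx": .., "dy": .., "dz": .., "turn": .., "jaw": ..}, ...]. A call has 1 to 10 rows; each row shifts and turns the commanded pose from where the row before left it, along the tool's axes as they then stand; what a row does not reach is not made up. A row lasts 1/10 s, in which the tool goes at most 50 mm and 8.59 degrees, less where a joint would pass 70% of its speed; a pose out of reach is approached as far as the arm can. A call with a gripper value outside its range is refused whole. The fingers move at their own pace and stop on an object; the grip force is fixed at half the most. Time passes only in rows, so rows that do not move let the fingers close. It gives the time, the measured TCP pose, the force, the opening and the grip force at its end, in the units of the state.
- telemetry.read_state(): the state, without advancing time (a new reading comes with each control period).
- cams.read_camera(name): name is "scene" or "top" or "wrist"; returns a dict with "pixels" (480x640x3 uint8, blue, green, red), "range_z" (480x640 float32, mm along the optical axis (not along the pixel's ray), 0 where there is no reading), "K" (3x3 intrinsics, pixels), "k1" (the pictures are not rectified: a ray, as slopes to the right and down, at radius r is drawn at 1 + k1 r^2 times it, then the intrinsics apply), "world_from_camera" (4x4, takes a point from camera to world coordinates). Camera axes: x right, y down, z forward; pixel columns grow to the right and rows downward; lengths in mm; the calibration is good to about 2 mm. A picture is of the moment at which its call begins.
- ticket.hand_in(): hands the job in; it is judged then, once.
The state is a dict: "time_s": time; "joint_positions": joint angles; "qvel": joint speeds; "joint_torque": joint torques, N m; "tool_pos": TCP position; "eef_rot": TCP orientation; "contact_force": force on the tool from outside, world axes, zero at the start; "ft_torque": the same for the moment, N m; "gripper_width": finger opening in mm; "finger_force": force on a finger pad.
Only numpy, scipy, OpenCV 4.12 (cv2) and the standard library are available. Lean on these libraries where they do the work, as an engineer would, in place of code of your own. Each camera call takes 0.05 s, during which the arm holds its last target. There are 200 camera calls.

## Working session

There is one attempt and no reset: what is moved stays moved. The work goes in short steps, Python scripts to look and compute and a shell command to move; the robot and the scene stay as the last step left them, time stands still between calls to the robot, and variables do not carry over. Pictures are saved under pics/ and viewed, at most 10 in all, crops included, and the job is handed in when it is done.

```bash
ls; mkdir -p pics; python3 - <<'E'
from station import telemetry, cams
import cv2,numpy as np
s=telemetry.read_state();print({k:np.round(v,3).tolist() for k,v in s.items()})
for n in("scene","top"):
    c=cams.read_camera(n);cv2.imwrite(f"pics/{n}0.png",c["pixels"]);np.savez(f"{n}0.npz",**c)
    print(n,c["K"].tolist(),c["k1"],np.round(c["world_from_camera"],3).tolist())
E
```

```text
pics
{'time_s': 0.0, 'joint_positions': [1.266, 0.522, -0.036, 1.6, 0.021, 1.021, -0.113], 'qvel': [0.0, -0.001, -0.001, -0.001, 0.001, -0.001, 0.0], 'joint_torque': [-0.0, -92.712, 1.98, -36.993, 0.018, 0.008, 0.0], 'tool_pos': [145.299, -607.545, 230.731], 'eef_rot': [0.993, 0.117, -0.0, -0.001], 'contact_force': [0.129, 0.166, 0.298], 'ft_torque': [-0.05, 0.012, 0.017], 'finger_force': 0.0, 'gripper_width': 85.587}
scene [[496.3609226142214, 0.0, 320.31958005724533], [0.0, 496.3609226142214, 237.8742820760132], [0.0, 0.0, 1.0]] -0.13079069592266174 [[-0.474, -0.653, 0.591, 15.234], [-0.881, 0.345, -0.324, 357.332], [0.008, -0.674, -0.738, 710.212], [0.0, 0.0, 0.0, 1.0]]
top [[566.1860797636647, 0.0, 317.2074978797065], [0.0, 566.1860797636647, 235.22067890936015], [0.0, 0.0, 1.0]] -0.17055459640535445 [[0.021, -0.994, 0.111, 440.218], [-1.0, -0.023, -0.017, 84.932], [0.02, -0.111, -0.994, 915.385], [0.0, 0.0, 0.0, 1.0]]
```

View pics/top0.png

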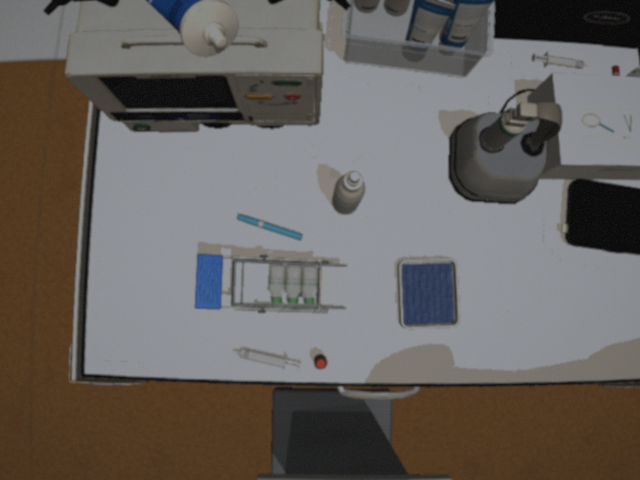

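View pics/scene0.png

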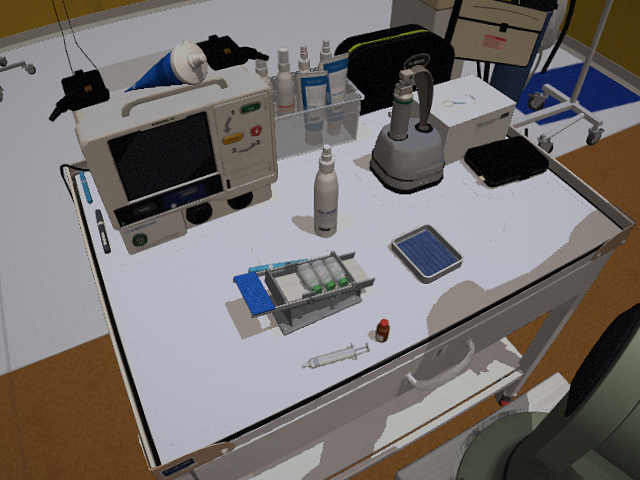

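Top view: the tray's mat is at (428,292), the dispenser's lip at (345,285), the blue pad at (208,281), and the amber cap at (320,362). The syringe lies around (267,356), the spray at (348,190) and the thermometer at (270,227). World +y points left in the image and +x up.

```bash
cat > h.py <<'E'
import cv2,numpy as np
from station import cams,telemetry
def cast(c,px,z):
    px=np.asarray(px,float).reshape(-1,1,2)
    u=cv2.undistortPoints(px,c["K"],np.array([float(c["k1"]),0,0,0])).reshape(-1,2)
    T=np.asarray(c["world_from_camera"]);d=np.c_[u,np.ones(len(u))]@T[:3,:3].T;o=T[:3,3]
    return o+d*((z-o[2])/d[:,2])[:,None]
def blobs(c,lo,hi,amin=150):
    m=cv2.inRange(cv2.cvtColor(c["pixels"],cv2.COLOR_BGR2HSV),lo,hi)
    m=cv2.morphologyEx(m,cv2.MORPH_CLOSE,np.ones((5,5)))
    return [k for k in cv2.findContours(m,0,cv2.CHAIN_APPROX_NONE)[0] if cv2.contourArea(k)>amin]
def rect(c,k,z):
    p=cast(c,k,z)[:,:2].astype(np.float32)
    r=cv2.minAreaRect(p);return r
E
python3 - <<'E'
from h import *
for n in("top","scene"):
    c=dict(np.load(n+"0.npz"))
    for k in blobs(c,(95,70,30),(130,255,255)):
        x,y,w,h=cv2.boundingRect(k)
        d=np.median(c["range_z"][y+h//2-2:y+h//2+3,x+w//2-2:x+w//2+3])
        for z in (6,92): print(n,(x,y,w,h),d,z,np.round(np.hstack([*map(np.ravel,rect(c,k,z))]),1))
    for k in blobs(c,(45,70,40),(80,255,255),15): 
        x,y,w,h=cv2.boundingRect(k); print(n,"green",(x,y,w,h),cast(c,[(x+w/2,y+h/2)],63).round(1))
E
```

```text
top (402, 264, 51, 60) 908.7664 6 [ 451.7 -111.2   94.9   80.4    2.7]
top (402, 264, 51, 60) 908.7664 92 [450.6 -92.6  85.9  72.8   2.7]
top (195, 254, 28, 55) 818.0148 6 [463.4 242.6  41.6  87.4  89.5]
top (195, 254, 28, 55) 818.0148 92 [461.2 227.7  37.7  79.1  89.5]
top (263, 222, 39, 18) 910.07074 6 [548.3 126.6  64.6   9.8  72.8]
top (263, 222, 39, 18) 910.07074 92 [538.1 122.7  58.5   8.8  72.8]
top (407, 0, 87, 47) 849.79865 6 [ 924.3 -159.4   90.5  165.7    4.4]
top (407, 0, 87, 47) 849.79865 92 [ 878.5 -136.3   82.   150.     4.4]
top (147, 0, 54, 31) 605.45465 6 [924.9 332.9  96.   58.9  89.2]
top (147, 0, 54, 31) 605.45465 92 [879.  309.5  86.9  53.4  89.2]
top green (305, 299, 8, 4) [[436.   80.4  63. ]]
top green (289, 299, 8, 4) [[435.5 104.4  63. ]]
top green (272, 298, 9, 5) [[435.6 129.1  63. ]]
scene (234, 259, 73, 56) 795.9455 6 [523.2 164.7 136.4 102.4  89.8]
scene (234, 259, 73, 56) 795.9455 92 [461.2 188.2 119.8  89.9  89.8]
scene (397, 230, 61, 46) 930.6577 6 [ 453.3 -112.    92.2   75.1    2.6]
scene (397, 230, 61, 46) 930.6577 92 [399.8 -54.7  81.   65.9   2
[... 336 characters left out ...]
.9  202.   228.1    2.2]
scene (577, 66, 63, 46) 3074.6978 92 [ 635.1 -773.6  177.3  200.2    2.2]
scene (300, 58, 49, 52) 1063.5922 6 [1098.3 -229.2  111.8  298.6   46.7]
scene (300, 58, 49, 52) 1063.5922 92 [ 966.1 -157.6   98.1  262.2   46.7]
scene (125, 52, 60, 40) 754.62616 6 [1376.   177.7  159.9  205.3   85.3]
scene (125, 52, 60, 40) 754.62616 92 [1209.8  199.6  140.4  180.3   85.3]
scene (488, 11, 96, 104) 2010.2303 6 [ 937.2 -955.3  234.9  781.6   30.8]
scene (488, 11, 96, 104) 2010.2303 92 [ 824.6 -795.   206.2  686.1   30.8]
scene green (312, 278, 36, 16) [[432.9 109.2  63. ]]
scene green (241, 104, 16, 9) [[974.5  26.   63. ]]
scene green (394, 97, 18, 7) [[ 835.8 -316.4   63. ]]
```

```bash
python3 -m inch '[{"turn":-0.133,"jaw":0},{"turn":-0.133,"jaw":0},{"turn":-0.133,"jaw":0},{"turn":-0.133,"jaw":0},{"turn":-0.133,"jaw":0},{"turn":-0.133,"jaw":0},{"turn":-0.133,"jaw":0},{"turn":-0.133,"jaw":0},{"turn":-0.133,"jaw":0},{"turn":-0.133,"jaw":0}]'
```

```text
schema error: expected keys dx, dy, dz, turn, jaw
```

```bash
python3 -m inch '[{"dx":0.03,"dy":0.022,"jaw":0},{"dx":0.03,"dy":0.022,"jaw":0},{"dx":0.03,"dy":0.022,"jaw":0},{"dx":0.03,"dy":0.022,"jaw":0},{"dx":0.03,"dy":0.022,"jaw":0},{"dx":0.03,"dy":0.022,"jaw":0},{"dx":0.03,"dy":0.022,"jaw":0},{"dx":0.03,"dy":0.022,"jaw":0},{"dx":0.03,"dy":0.022,"jaw":0},{"jaw":0}]'; python3 -c "
from station import telemetry as t
s=t.read_state();print(s['eef_rot'],s['joint_positions'])"
```

```text
[ 9.93119606e-01  1.17103478e-01 -1.00067751e-04 -4.62356058e-04] [ 1.26581588  0.5219046  -0.03632237  1.5999153   0.02122659  1.02110448
 -0.11283273]schema error: expected keys dx, dy, dz, turn, jaw
```

All keys are needed in every row.

```bash
python3 -m inch '[{"dx":0,"dy":0,"dz":0,"turn":-0.133,"jaw":0},{"dx":0,"dy":0,"dz":0,"turn":-0.133,"jaw":0},{"dx":0,"dy":0,"dz":0,"turn":-0.133,"jaw":0},{"dx":0,"dy":0,"dz":0,"turn":-0.133,"jaw":0},{"dx":0,"dy":0,"dz":0,"turn":-0.133,"jaw":0},{"dx":0,"dy":0,"dz":0,"turn":-0.133,"jaw":0},{"dx":0,"dy":0,"dz":0,"turn":-0.133,"jaw":0},{"dx":0,"dy":0,"dz":0,"turn":-0.133,"jaw":0},{"dx":0,"dy":0,"dz":0,"turn":-0.133,"jaw":0},{"dx":0,"dy":0,"dz":0,"turn":-0.133,"jaw":0}]'; python3 -c "
from station import telemetry as t
s=t.read_state();print(s['eef_rot'],s['joint_positions'])"
```

```text
time_s: 1.1
tool_pos: [145.3, -607.7, 231.0]
eef_rot: [0.707, 0.707, 0.0, -0.0]
contact_force: [-0.7, 0.2, 0.6]
gripper_width: 42.6
finger_force: 0.0
[ 7.07332711e-01  7.06880706e-01  1.51313751e-04 -2.84975083e-04] [ 1.4797202   0.5406368  -0.35498057  1.58721108  0.20743417  1.05174919
  1.06721991]
```

```bash
python3 -m inch '[{"dx":0.03,"dy":0.022,"dz":0,"turn":0,"jaw":0},{"dx":0.03,"dy":0.022,"dz":0,"turn":0,"jaw":0},{"dx":0.03,"dy":0.022,"dz":0,"turn":0,"jaw":0},{"dx":0.03,"dy":0.022,"dz":0,"turn":0,"jaw":0},{"dx":0.03,"dy":0.022,"dz":0,"turn":0,"jaw":0},{"dx":0.03,"dy":0.022,"dz":0,"turn":0,"jaw":0},{"dx":0.03,"dy":0.022,"dz":0,"turn":0,"jaw":0},{"dx":0.03,"dy":0.022,"dz":0,"turn":0,"jaw":0},{"dx":0.03,"dy":0.022,"dz":0,"turn":0,"jaw":0},{"dx":0.03,"dy":0.022,"dz":0,"turn":0,"jaw":0}]'; python3 -m inch '[{"dx":0.03,"dy":0.022,"dz":0.01,"turn":0,"jaw":0},{"dx":0.03,"dy":0.022,"dz":0.01,"turn":0,"jaw":0},{"dx":0.03,"dy":0.022,"dz":0.01,"turn":0,"jaw":0},{"dx":0.03,"dy":0.022,"dz":0.01,"turn":0,"jaw":0},{"dx":0,"dy":0,"dz":0,"turn":0,"jaw":0},{"dx":0,"dy":0,"dz":0,"turn":0,"jaw":0}]'; python3 - <<'E'
from h import *
c=cams.read_camera("wrist");cv2.imwrite("pics/w1.png",c["pixels"]);np.savez("w1.npz",**c)
s=telemetry.read_state();print(s['tool_pos'],s['joint_positions'])
E
```

```text
time_s: 2.1
tool_pos: [367.8, -307.8, 231.2]
eef_rot: [0.709, 0.705, -0.0, -0.0]
contact_force: [-0.2, -0.3, 0.1]
gripper_width: 43.0
finger_force: 0.0
time_s: 2.7
tool_pos: [455.9, -189.1, 190.9]
eef_rot: [0.709, 0.706, -0.0, -0.0]
contact_force: [-0.1, -1.3, -0.1]
gripper_width: 42.8
finger_force: 0.0
[ 455.55326337 -189.99884184  191.12685821] [ 0.67977457  0.40645919 -0.51865743  1.96078398  0.26612164  0.84160457
  0.01110407]
```

View pics/w1.png

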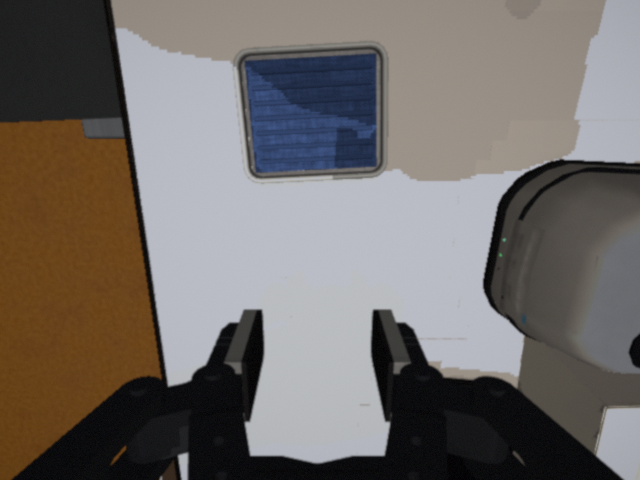

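The tray sits at (315,112), its near wall along row 178; the fingertips (250..385, 320) are behind it and centred on it. Next, measure the tray from here, then descend.

```bash
python3 - <<'E'
from h import *
c=dict(np.load("w1.npz"))
for k in blobs(c,(95,70,20),(130,255,255),3000): print(cv2.boundingRect(k),rect(c,k,6))
print(cast(c,[(250,180),(385,174)],20))
E
python3 -m inch '[{"dx":0,"dy":0,"dz":0.03,"turn":0,"jaw":0},{"dx":0,"dy":0,"dz":0.03,"turn":0,"jaw":0},{"dx":0,"dy":0,"dz":0.03,"turn":0,"jaw":0},{"dx":0,"dy":0,"dz":0.03,"turn":0,"jaw":0},{"dx":0,"dy":0,"dz":0.03,"turn":0,"jaw":0},{"dx":0,"dy":0,"dz":0.02,"turn":0,"jaw":0},{"dx":0,"dy":0,"dz":0.012,"turn":0,"jaw":0},{"dx":0,"dy":0,"dz":0.002,"turn":0,"jaw":0},{"dx":0,"dy":0,"dz":0,"turn":0,"jaw":0}]'; python3 - <<'E'
from h import *
c=cams.read_camera("wrist");cv2.imwrite("pics/w2.png",c["pixels"])
E
```

```text
(245, 54, 131, 118) ((451.2469787597656, -111.4707260131836), (96.64625549316406, 82.05075073242188), 2.685086727142334)
[[ 402.53378223 -158.73491344   20.        ]
 [ 507.15742316 -154.46371851   20.        ]]
time_s: 3.65
tool_pos: [455.9, -190.2, 7.8]
eef_rot: [0.709, 0.705, -0.0, 0.0]
contact_force: [0.6, -0.6, 0.6]
gripper_width: 42.5
finger_force: 0.0
```

View pics/w2.png

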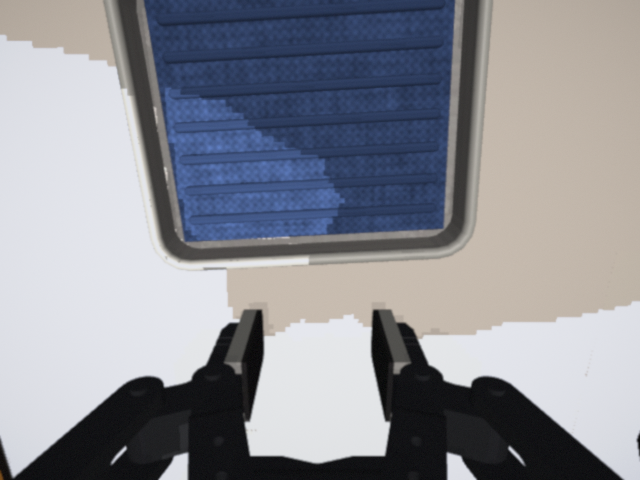

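Fingertips at (250–385,315) stand behind the near rim (row ~262). Now I lower 4 mm and start pushing.

```bash
python3 -m inch '[{"dx":0,"dy":-0.003,"dz":0.004,"turn":0,"jaw":0},{"dx":0.006,"dy":0,"dz":0,"turn":0,"jaw":0},{"dx":0.006,"dy":0,"dz":0,"turn":0,"jaw":0},{"dx":0.005,"dy":0,"dz":0,"turn":0,"jaw":0},{"dx":0.005,"dy":0,"dz":0,"turn":0,"jaw":0},{"dx":0.005,"dy":0,"dz":0,"turn":0,"jaw":0},{"dx":0.005,"dy":0,"dz":0,"turn":0,"jaw":0},{"dx":0.005,"dy":0,"dz":0,"turn":0,"jaw":0}]'
python3 -m inch '[{"dx":0.008,"dy":0.001,"dz":0,"turn":0,"jaw":0},{"dx":0.008,"dy":0.001,"dz":0,"turn":0,"jaw":0},{"dx":0.008,"dy":0.001,"dz":0,"turn":0,"jaw":0},{"dx":0.008,"dy":0.001,"dz":0,"turn":0,"jaw":0},{"dx":0.008,"dy":0.001,"dz":0,"turn":0,"jaw":0},{"dx":0.008,"dy":0.001,"dz":0,"turn":0,"jaw":0},{"dx":0,"dy":0,"dz":0,"turn":0,"jaw":0}]'
python3 - <<'E'
from h import *
c=cams.read_camera("wrist");cv2.imwrite("pics/w3.png",c["pixels"])
print(telemetry.read_state()["tool_pos"],telemetry.read_state()["contact_force"])
c=cams.read_camera("top")
for k in blobs(c,(95,70,30),(130,255,255),1000): print(cv2.boundingRect(k),rect(c,k,6))
E
```

```text
time_s: 4.5
tool_pos: [453.2, -152.4, 3.4]
eef_rot: [0.709, 0.705, -0.0, 0.0]
contact_force: [-0.1, -2.8, 1.5]
gripper_width: 42.9
finger_force: 1.8
time_s: 5.2
tool_pos: [459.7, -103.1, 3.3]
eef_rot: [0.709, 0.706, 0.0, -0.0]
contact_force: [-0.6, -0.7, 0.6]
gripper_width: 42.8
finger_force: 0.0
[ 459.56023581 -103.75411109    3.21774649] [-0.60723349 -0.52798878  0.90211389]
(361, 257, 50, 61) ((460.5697937011719, -43.34844970703125), (79.5470199584961, 95.33908081054688), 89.65203857421875)
(195, 254, 28, 55) ((463.3785400390625, 242.58914184570312), (41.57552719116211, 87.3731460571289), 89.54393005371094)
```

View pics/w3.png

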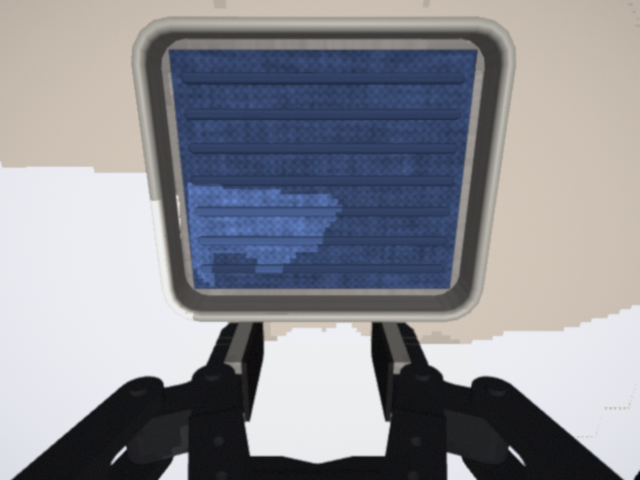

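The tray is now square (rim edges level at rows 20 and 318) at (460.6, -43.3). Before going on, check where the camera body is relative to the dispenser.

```bash
python3 -c "
from station import cams
print(cams.read_camera('wrist')['world_from_camera'].round(2))"
python3 -m inch '[{"dx":0.007,"dy":0,"dz":0,"turn":0,"jaw":0},{"dx":0.007,"dy":0,"dz":0,"turn":0,"jaw":0},{"dx":0.007,"dy":0,"dz":0,"turn":0,"jaw":0},{"dx":0.006,"dy":0,"dz":0,"turn":0,"jaw":0},{"dx":0.005,"dy":0,"dz":0,"turn":0,"jaw":0},{"dx":0.004,"dy":0,"dz":0,"turn":0,"jaw":0},{"dx":0.003,"dy":0,"dz":0,"turn":0,"jaw":0}]'
```

```text
[[ 1.0000e+00 -0.0000e+00 -0.0000e+00  4.5861e+02]
 [-0.0000e+00 -9.5000e-01 -3.2000e-01 -2.1380e+01]
 [-0.0000e+00  3.2000e-01 -9.5000e-01  1.4570e+02]
 [ 0.0000e+00  0.0000e+00  0.0000e+00  1.0000e+00]]
time_s: 6.05
tool_pos: [459.6, -65.4, 3.3]
eef_rot: [0.709, 0.705, -0.0, -0.0]
contact_force: [1.3, -1.4, 0.2]
gripper_width: 43.1
finger_force: 0.8
```

```bash
python3 -m inch '[{"dx":0.002,"dy":0,"dz":0,"turn":0,"jaw":0},{"dx":0.002,"dy":0,"dz":0,"turn":0,"jaw":0},{"dx":0.001,"dy":0,"dz":0,"turn":0,"jaw":0}]'; python3 -m inch '[{"dx":0.001,"dy":0,"dz":0,"turn":0,"jaw":0},{"dx":0.001,"dy":0,"dz":0,"turn":0,"jaw":0}]';python3 -m inch '[{"dx":0.001,"dy":0,"dz":0,"turn":0,"jaw":0},{"dx":0.001,"dy":0,"dz":0,"turn":0,"jaw":0}]'
```

```text
time_s: 6.35
tool_pos: [459.7, -60.7, 3.3]
eef_rot: [0.709, 0.705, 0.0, 0.0]
contact_force: [0.3, -1.3, -0.3]
gripper_width: 42.9
finger_force: 0.8
time_s: 6.55
tool_pos: [459.7, -58.8, 3.3]
eef_rot: [0.709, 0.705, -0.0, 0.0]
contact_force: [0.2, -2.2, -0.2]
gripper_width: 42.5
finger_force: 0.8
time_s: 6.75
tool_pos: [459.7, -56.7, 3.3]
eef_rot: [0.709, 0.705, -0.0, -0.0]
contact_force: [-0.7, -1.7, -1.5]
gripper_width: 42.6
finger_force: 0.9
```

```bash
for i in 1 2 3; do python3 -m inch '[{"dx":0.001,"dy":0,"dz":0,"turn":0,"jaw":0}]' | grep -E "pos|contact"; done
```

```text
tool_pos: [459.7, -55.8, 3.3]
contact_force: [-0.7, -9.8, -0.4]
tool_pos: [459.5, -55.7, 3.3]
contact_force: [1.1, -13.8, -0.2]
tool_pos: [459.5, -55.7, 3.3]
contact_force: [1.2, -20.1, -1.3]
```

Contact at the foot: the force rises to 20 N and the tool has stopped. I'll back off and rise, checking the tray.

```bash
python3 -m inch '[{"dx":-0.005,"dy":0,"dz":0,"turn":0,"jaw":0},{"dx":-0.015,"dy":0,"dz":0,"turn":0,"jaw":0},{"dx":-0.03,"dy":0,"dz":0,"turn":0,"jaw":0},{"dx":-0.02,"dy":0,"dz":-0.03,"turn":0,"jaw":-1},{"dx":0,"dy":0,"dz":-0.04,"turn":0,"jaw":-1},{"dx":0,"dy":0,"dz":-0.04,"turn":0,"jaw":-1},{"dx":0,"dy":0,"dz":-0.04,"turn":0,"jaw":-1},{"dx":0,"dy":0,"dz":-0.04,"turn":0,"jaw":-1},{"dx":0,"dy":0,"dz":-0.02,"turn":0,"jaw":-1},{"dx":0,"dy":0,"dz":0,"turn":0,"jaw":-1}]'; python3 - <<'E'
from h import *
c=cams.read_camera("wrist");cv2.imwrite("pics/w4.png",c["pixels"])
c=cams.read_camera("top")
for k in blobs(c,(95,70,30),(130,255,255),1000): print(cv2.boundingRect(k),rect(c,k,6))
E
```

```text
time_s: 8.05
tool_pos: [460.5, -123.9, 216.0]
eef_rot: [0.709, 0.705, 0.001, 0.002]
contact_force: [-0.6, 0.5, -1.4]
gripper_width: -0.2
finger_force: 0.0
(332, 256, 51, 61) ((461.1953125, 2.7783279418945312), (79.43902587890625, 94.7657470703125), 89.27842712402344)
(195, 254, 28, 55) ((463.3585510253906, 242.6336212158203), (41.69914627075195, 87.27494812011719), 89.42692565917969)
```

View pics/w4.png

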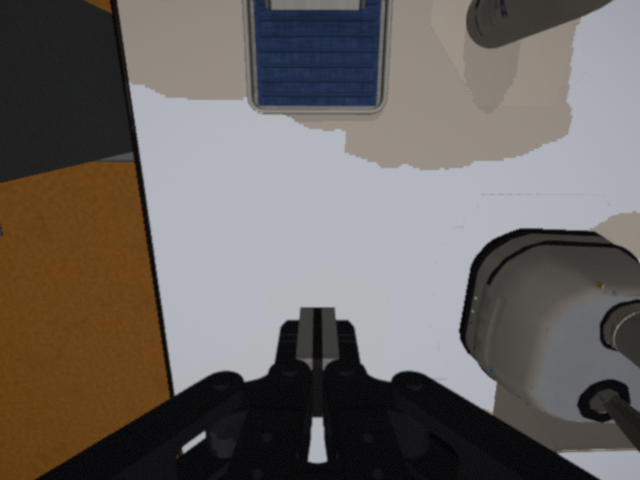

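The tray's +y wall is at y≈50.3 (foot ≈50.7) and its yaw matches the dispenser's; the mat's lower edge is square at row 105 under the lip at (315,5). Next: over the dispenser to the pad, fingers shut.

```bash
python3 -m inch '[{"dx":0,"dy":0,"dz":-0.04,"turn":0,"jaw":-1},{"dx":0.035,"dy":0,"dz":-0.02,"turn":0,"jaw":-1},{"dx":0.035,"dy":0,"dz":0,"turn":0,"jaw":-1},{"dx":0.035,"dy":0,"dz":0,"turn":0,"jaw":-1},{"dx":0.035,"dy":0,"dz":0,"turn":0,"jaw":-1},{"dx":0.035,"dy":0,"dz":0,"turn":0,"jaw":-1},{"dx":0.035,"dy":0,"dz":0,"turn":0,"jaw":-1},{"dx":0.035,"dy":0,"dz":0,"turn":0,"jaw":-1},{"dx":0.035,"dy":0,"dz":0,"turn":0,"jaw":-1},{"dx":0,"dy":0,"dz":0,"turn":0,"jaw":-1}]'; python3 - <<'E'
from h import *
c=cams.read_camera("wrist");cv2.imwrite("pics/w5.png",c["pixels"])
for k in blobs(c,(95,70,30),(130,255,255),1000): print(cv2.boundingRect(k),rect(c,k,92))
E
```

```text
time_s: 9.15
tool_pos: [460.0, 160.8, 272.2]
eef_rot: [0.707, 0.707, 0.0, -0.001]
contact_force: [-0.2, -0.9, -0.1]
gripper_width: 0.1
finger_force: 0.0
(268, 105, 106, 50) ((460.8941955566406, 228.09059143066406), (79.6882553100586, 36.21925735473633), 0.029443325474858284)
```

View pics/w5.png

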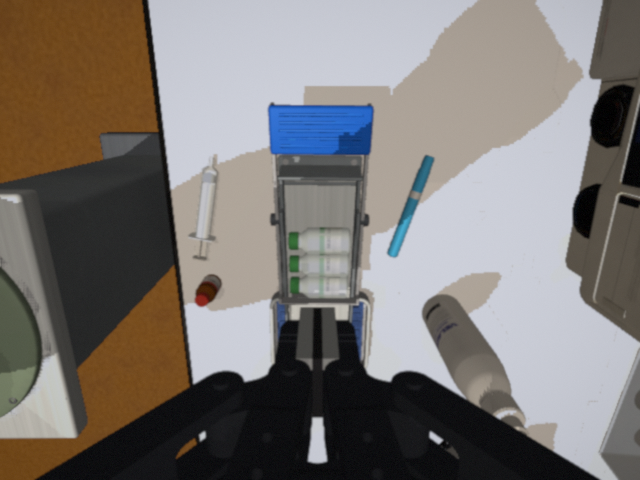

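The pad (320,130) measures (461, 228) at z 92. The three vials wait at rows 240, 263 and 286, and the tray shows under the lip near row 310.

```bash
python3 -m inch '[{"dx":0.035,"dy":0.001,"dz":0,"turn":0,"jaw":-1},{"dx":0.033,"dy":0,"dz":0.01,"turn":0,"jaw":-1},{"dx":0,"dy":0,"dz":0.04,"turn":0,"jaw":-1},{"dx":0,"dy":0,"dz":0.04,"turn":0,"jaw":-1},{"dx":0,"dy":0,"dz":0.04,"turn":0,"jaw":-1},{"dx":0,"dy":0,"dz":0.025,"turn":0,"jaw":-1},{"dx":0,"dy":0,"dz":0.01,"turn":0,"jaw":-1},{"dx":0,"dy":0,"dz":0,"turn":0,"jaw":-1}]'; python3 -m inch '[{"dx":0,"dy":0,"dz":0.004,"turn":0,"jaw":-1},{"dx":0,"dy":0,"dz":0.005,"turn":0,"jaw":-1},{"dx":0,"dy":0,"dz":0,"turn":0,"jaw":-1}]'
```

```text
time_s: 10.0
tool_pos: [461.8, 223.5, 107.1]
eef_rot: [0.709, 0.705, -0.001, -0.0]
contact_force: [0.6, -0.2, 0.6]
gripper_width: -0.1
finger_force: 0.0
time_s: 10.3
tool_pos: [462.6, 224.1, 99.5]
eef_rot: [0.709, 0.705, 0.0, 0.0]
contact_force: [0.5, 0.6, 0.4]
gripper_width: -0.1
finger_force: 0.0
```

```bash
python3 -m inch '[{"dx":0.005,"dy":-0.001,"dz":0,"turn":0,"jaw":-1},{"dx":0,"dy":0,"dz":0.005,"turn":0,"jaw":-1},{"dx":0,"dy":0,"dz":0.005,"turn":0,"jaw":-1},{"dx":0,"dy":0,"dz":0.005,"turn":0,"jaw":-1},{"dx":0,"dy":0,"dz":0.004,"turn":0,"jaw":-1},{"dx":0,"dy":0,"dz":0.004,"turn":0,"jaw":-1}]'; for i in 1 2 3 4; do python3 -m inch '[{"dx":0,"dy":0,"dz":0.0015,"turn":0,"jaw":-1}]' | grep -E "pos|contact"; done
```

```text
time_s: 10.9
tool_pos: [461.4, 229.5, 76.0]
eef_rot: [0.709, 0.705, 0.0, -0.0]
contact_force: [-0.9, 3.6, 3.2]
gripper_width: -0.1
finger_force: 1.8
tool_pos: [461.4, 229.5, 74.4]
contact_force: [-0.1, 3.1, 4.6]
tool_pos: [461.4, 229.5, 73.3]
contact_force: [-0.7, 4.2, 4.9]
tool_pos: [461.5, 229.5, 71.8]
contact_force: [-0.0, 3.0, 4.4]
tool_pos: [461.6, 229.6, 70.7]
contact_force: [-4.4, 1.6, 25.0]
```

The stop is reached (25 N). Hold while the vial rolls, then check from above.

```bash
python3 -m inch '[{"dx":0,"dy":0,"dz":0,"turn":0,"jaw":-1},{"dx":0,"dy":0,"dz":0,"turn":0,"jaw":-1},{"dx":0,"dy":0,"dz":0,"turn":0,"jaw":-1},{"dx":0,"dy":0,"dz":0,"turn":0,"jaw":-1},{"dx":0,"dy":0,"dz":0,"turn":0,"jaw":-1},{"dx":0,"dy":0,"dz":0,"turn":0,"jaw":-1},{"dx":0,"dy":0,"dz":0,"turn":0,"jaw":-1},{"dx":0,"dy":0,"dz":0,"turn":0,"jaw":-1},{"dx":0,"dy":0,"dz":0,"turn":0,"jaw":-1},{"dx":0,"dy":0,"dz":0,"turn":0,"jaw":-1}]'; python3 - <<'E'
from h import *
a=cams.read_camera("top")["pixels"][220:350,180:480];b=cams.read_camera("scene")["pixels"][210:340,220:520]
cv2.imwrite("pics/t6.png",cv2.resize(np.vstack([a,b]),None,fx=2.2,fy=2.2,interpolation=2))
E
```

```text
time_s: 12.3
tool_pos: [461.6, 229.6, 71.0]
eef_rot: [0.709, 0.705, 0.0, 0.0]
contact_force: [-4.3, 2.2, 19.0]
gripper_width: 0.0
finger_force: 9.3
```

View pics/t6.png

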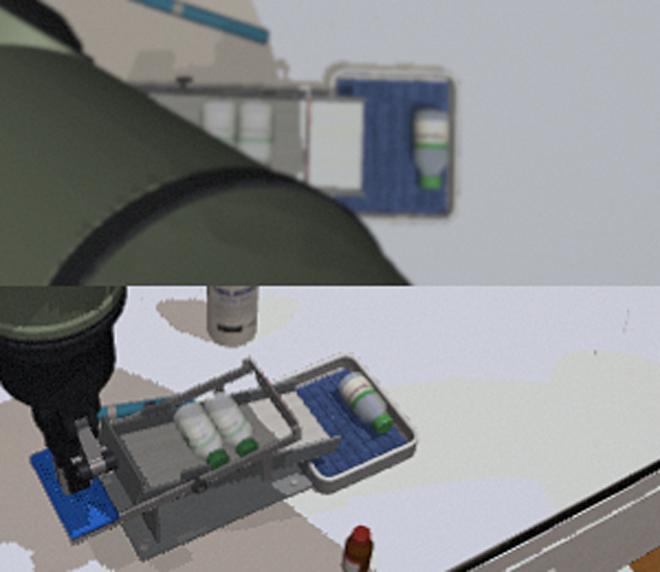

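One vial lies in the tray (432,148 in the top crop) and two are held behind the prongs. I'll release straight up.

```bash
python3 -m inch '[{"dx":0,"dy":0,"dz":-0.005,"turn":0,"jaw":-1},{"dx":0,"dy":0,"dz":-0.005,"turn":0,"jaw":-1},{"dx":0,"dy":0,"dz":-0.005,"turn":0,"jaw":-1},{"dx":0,"dy":0,"dz":-0.006,"turn":0,"jaw":-1},{"dx":0,"dy":0,"dz":-0.01,"turn":0,"jaw":-1},{"dx":0,"dy":0,"dz":-0.03,"turn":0,"jaw":-1},{"dx":0,"dy":0,"dz":-0.04,"turn":0,"jaw":-1},{"dx":0,"dy":0,"dz":-0.04,"turn":0,"jaw":-1},{"dx":0,"dy":0,"dz":-0.04,"turn":0,"jaw":-1},{"dx":0,"dy":0,"dz":-0.03,"turn":0,"jaw":-1}]'; python3 -m inch '[{"dx":-0.04,"dy":0,"dz":0,"turn":0,"jaw":-1},{"dx":-0.04,"dy":0,"dz":0,"turn":0,"jaw":-1},{"dx":-0.04,"dy":0,"dz":0,"turn":0,"jaw":-1},{"dx":-0.04,"dy":0,"dz":0,"turn":0,"jaw":-1},{"dx":-0.04,"dy":0,"dz":0,"turn":0,"jaw":-1},{"dx":-0.04,"dy":0,"dz":0,"turn":0,"jaw":-1},{"dx":-0.04,"dy":0,"dz":0,"turn":0,"jaw":-1},{"dx":-0.04,"dy":0,"dz":0,"turn":0,"jaw":-1},{"dx":-0.04,"dy":0,"dz":0,"turn":0,"jaw":-1},{"dx":0,"dy":0,"dz":0,"turn":0,"jaw":-1}]'; python3 - <<'E'
from h import *
c=cams.read_camera("top");a=c["pixels"][220:350,180:480];b=cams.read_camera("scene")["pixels"][210:340,220:520]
cv2.imwrite("pics/t7.png",cv2.resize(np.vstack([a,b]),None,fx=2.2,fy=2.2,interpolation=2))
for k in blobs(c,(95,70,30),(130,255,255),500): print(cv2.boundingRect(k),rect(c,k,6),rect(c,k,92))
E
```

```text
time_s: 13.4
tool_pos: [461.3, 229.5, 284.3]
eef_rot: [0.709, 0.705, 0.001, 0.0]
contact_force: [0.1, -0.6, 0.4]
gripper_width: -0.3
finger_force: 0.0
time_s: 14.4
tool_pos: [458.4, -135.5, 281.4]
eef_rot: [0.711, 0.703, -0.001, 0.0]
contact_force: [-0.0, 0.9, -0.1]
gripper_width: 0.1
finger_force: 0.0
(332, 256, 51, 61) ((461.4605407714844, 2.8284988403320312), (78.86922454833984, 94.4917984008789), 89.0390396118164) ((459.4515380859375, 10.592967987060547), (71.4106216430664, 85.55577850341797), 89.0390396118164)
(195, 254, 28, 55) ((463.3744201660156, 242.59033203125), (41.67818832397461, 87.30036163330078), 89.64517974853516) ((461.1845397949219, 227.68069458007812), (37.73671340942383, 79.0444107055664), 89.6451644897461)
(407, 0, 88, 47) ((924.3969116210938, -160.38015747070312), (90.55804443359375, 167.5764923095703), 4.404400825500488) ((878.6083374023438, -137.18109130859375), (81.9940414428711, 151.72886657714844), 4.404386043548584)
(147, 0, 54, 30) ((925.8355102539062, 332.8902893066406), (96.02249908447266, 57.01747512817383), 89.16961669921875) ((879.910888671875, 309.4410095214844), (86.94168090820312, 51.62538146972656), 89.16960906982422)
```

View pics/t7.png

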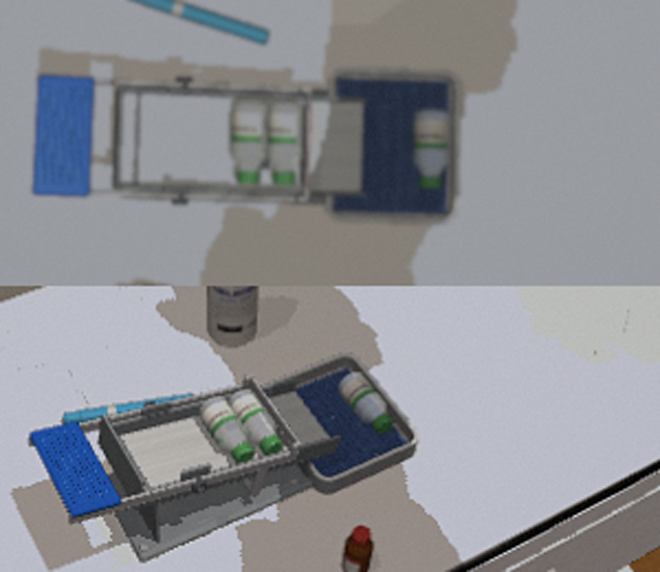

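The lever is back at rest. The next vial waits at the closed gate (285,140), one vial is in the docked tray (432,148), and the tray has not moved (y 2.8).

```bash
python3 -c "
from station import ticket
print(ticket.hand_in())"
```

```text
the job is handed in; nothing more can be done
None
```

The job is handed in: the tray is squarely against the dispenser's foot, one vial is in it, the lever is back up with the next vial waiting at the closed gate, and I saw nothing else moved (about 14.5 s of the 48 s); no verdict came back.

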